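# Shim a rocking bench scale

## Robot

A 7-joint arm with a two-finger parallel gripper is mounted at the origin on a cart in front of the work surface, level with it; the furniture and walls round the work are solid. World frame = base frame: x ahead of the robot, y to its left, z up, the work surface at z = 0. Lengths are in m, angles in rad, forces in N, time in s.
With the tool pointing down it reaches from about 0.4 to 0.9 m from the base axis. Payload 5.5 kg.
Tool frame: the origin (TCP) lies on the centre line of the jaws, within the pads' length; the fingertips stand robot.finger_overhang ahead of it and the grasp point (between the pads) lies 5 mm behind it (robot.finger_overhang is the distance from the TCP to the fingertips, in m); z points along the fingers, y is the line along which they close (so a half turn about z gives the same grasp; the last joint's range is limited). The gripper opens to 92 mm and grips with 3 to 60 N. Pads are 19 mm wide; open, the fingers measure 130 mm over their backs; the gripper's body (75 mm by 190 mm) begins 47 mm behind the grasp point.
Start: joints at [-1.005, 0.501, -0.427, 1.55, 0.221, 1.138, -0.21], TCP at [0.194, 0.62, 0.241] pointing down, gripper open.
Joint ranges: [-2.88, 2.88], [-0.31, 2.03], [-1.54, 1.56], [0.2, 2.42], [-1.41, 4.55], [0.19, 2.02], [-2.57, 2.57]. Speed limits (rad/s): [2.57, 2.57, 3.14, 3.14, 3.14, 3.14, 3.14].

## Interface

Orientations are given as a 3x3 rotation matrix whose columns are the frame's x, y, z axes.
In Python, from plant import robot gives the robot as it stands.
- The arm moves only by the shell command python3 -m crank 'ROWS'. ROWS is JSON, a list of rows, each an object of numbers: "dx", "dy", "dz": the shift along the tool's x, y, z in m; "turn": the turn about the tool's z in rad; "fingers": the opening, from 0 (shut) to 1 (fully open). In form: [{"dx": .., "dy": .., "dz": .., "turn": .., "fingers": ..}, ...]. A call has 1 to 20 rows; each row is the pose to reach, as a shift and turn from the pose commanded when the call began, along the tool's axes at that moment; what a row does not reach only later rows make up. A row lasts 1/8 s, in which the tool goes at most 62.5 mm and 10.7 degrees, less where a joint would pass 70% of its speed; a pose out of reach is approached as far as the arm can. A call with a gripper value outside its range is refused whole. The fingers move at their own pace and stop on an object; the grip force is fixed at half the most. Time passes only in rows, so rows that repeat a pose let the fingers close. It gives the time, the measured TCP pose, the force, the opening and the grip force at its end, in the units of the state.
- robot.observe(): the state, without advancing time (a new reading comes with each control period).
- robot.read_camera(name): name is "side" or "top"; returns (picture, depth): 480x640x3 uint8, red, green, blue; 480x640 float32, m along the optical axis (not along the pixel's ray), 0 where there is no reading.
- robot.camera_params(name): a dict with "fx", "fy", "cx", "cy" (pixels), "R" (3x3) and "t" (3): a world point X has camera coordinates R X + t. Camera axes: x right, y down, z forward; pixel columns grow to the right and rows downward; lengths in m; the calibration is good to about 2 mm. A picture is of the moment at which its call begins. camera_params takes no time and is no camera call.
- robot.sign_off(): hands the job in; it is judged then, once.
The state is a dict: "time": time; "joints": joint angles; "joint_vel": joint speeds; "tau": joint torques, N m; "position": TCP position; "tcp_rot": TCP orientation; "contact_force": force on the tool from outside, world axes, zero at the start; "wrist_torque": the same for the moment, N m; "opening": finger opening in m; "finger_force": force on a finger pad.
Only numpy, scipy, OpenCV 4.12 (cv2) and the standard library are available. Lean on these libraries where they do the work, as an engineer would, in place of code of your own. Each camera call takes 0.05 s, during which the arm holds its last target. There are 200 camera calls.

## Task

The bench scale rocks because its rear left foot, the bare steel one, is too short. Push the orange wedge, thin end first, under that foot along the bench until the scale stands level, and leave it there; then press down on the yellow disc at the scale's front right corner for a moment to prove that it no longer rocks, and move clear. Only push and press: pick nothing up, do not shove the scale out of its place, and leave the other things on the bench alone.

Things in the scene. Friction and masses are not known exactly. Their poses are not given: they have to be found in the camera images.
- scale: Loose grey bench scale, about 1.8 kg, on four domed feet at x +-50, y +-60 mm. Case 140 (its x) by 160 mm (its y), underside 20 mm and top 55 mm up, 100 mm steel pan up to 63 mm. Origin: middle between the feet, at bench level when the scale is level. -x is the front with the display, +y its left, z up (upright when level). It leans about 0.09 rad onto its short rear left foot.
- bad_foot (a point): Lowest point of the short bare steel foot, rear left of the scale (its x +50, y +60 mm; 20 mm in from both case edges). The foot is a dome of 20 mm radius. Its point rests on the bench now and is 7 mm above the bench when the scale is level. The scale's weight lies towards this foot, so the front right foot hangs in the air.
- test_spot (a point): Middle of the yellow 20 mm disc on top of the scale's front right corner (its x -50, y -60 mm), right above the foot that hangs in the air; 56 mm above the bench when the scale is level.
- wedge: Loose orange wedge with black ribs, about 60 g, 80 mm long (its x), 50 mm wide (its y), lying to the left of the short foot, thin end roughly towards it. Origin: middle of the underside; +x points to the thin end. Height rises evenly from 1.5 mm at the thin end (x +40) to 17.5 mm at the butt (x -40). Friction with bench and foot is about 0.6: it stays where it is left.
- wedge_tip (a point): Middle of the wedge's thin edge, at bench height. The scale is level when the short foot's point stands about 26 mm in from this edge (1 mm of lift for each 5 mm). Until then it slides in under a push of some 1 to 6 N; pushed farther, it hardly goes in any more but shoves the whole scale along the bench.
- wedge_butt (a point): Middle of the wedge's thick end face (50 mm wide, 17.5 mm high), at bench height: the face to push on.
- bearing: Bystander, loose: ball bearing lying flat, 47 mm across, 14 mm high. Origin: centre of its underside at bench height.
- piston: Bystander, loose: small engine piston standing on its skirt, 44 mm across, 43 mm high. Origin: centre of its underside at bench height.
- spark_plug: Bystander, loose: white and steel spark plug lying down, 73x20x18 mm. Origin: centre of its underside at bench height.
- torch: Bystander, loose: grey metal torch standing on its head, 39 mm across, 124 mm high. Origin: centre of its underside at bench height.
- mug: Bystander, loose: cream mug, 75 mm across and 107 mm over its handle, 91 mm high. Origin: centre of the underside of its outline, handle included.
- tape_roll: Bystander, loose: roll of dark cloth tape lying flat, 112 mm across, 48 mm high. Origin: centre of its underside at bench height.
Mind the look-alikes: they are no part of the job. Of the things like the wedge, leave any that is red; of the rest the smaller one is meant.

How it is judged:
By the outcome, as a careful person would: the job done as asked, in the order asked, and still so for the second after the job is handed in, with the robot touching nothing.
It also fails if it takes over 48 s, if anything falls off the work surface, if the arm or the gripper's body presses on something with over 40 N, if the wrist force passes 120 N, or if a joint passes its speed limit or range.

## Working session

There is one attempt and no reset: what is moved stays moved. The work goes in short steps, Python scripts to look and compute and a shell command to move; the robot and the scene stay as the last step left them, time stands still between calls to the robot, and variables do not carry over. Pictures are saved under pics/ and viewed, at most 10 in all, crops included, and the job is handed in when it is done.

```bash
mkdir -p pics; cat > h.py <<'E'
import numpy as np, cv2
from plant import robot
def grab(n):
    im,d=robot.read_camera(n); return im,d,robot.camera_params(n)
def world(u,v,z,P):
    """depth point"""
    X=np.array([(u-P['cx'])*z/P['fx'],(v-P['cy'])*z/P['fy'],z]); return np.array(P['R']).T@(X-np.array(P['t']))
def plane(u,v,h,P):
    R=np.array(P['R']);c=-R.T@np.array(P['t']);d=R.T@np.array([(u-P['cx'])/P['fx'],(v-P['cy'])/P['fy'],1]);return c+d*(h-c[2])/d[2]
def proj(X,P):
    x=np.array(P['R'])@np.array(X)+np.array(P['t']);return np.array([P['fx']*x[0]/x[2]+P['cx'],P['fy']*x[1]/x[2]+P['cy']])
E
python3 - <<'E'
from h import *
for n in('top','side'):
    im,d,P=grab(n);cv2.imwrite(f'pics/{n}0.png',im[:,:,::-1]);np.savez(f'{n}0.npz',im=im,d=d)
    R=np.array(P['R']);print(n,P['fx'],-R.T@np.array(P['t']),R.round(2).tolist())
s=robot.observe();print(s['time'],s['position'],s['tcp_rot'],s['opening'],robot.finger_overhang)
E
```

```text
top 515.8043453245224 [0.34136697 0.23250276 1.06464096] [[-0.03, -1.0, 0.0], [-0.99, 0.03, -0.12], [0.12, -0.01, -0.99]]
side 457.53361081329285 [-0.06174595  1.02665602  0.46608578] [[-0.83, -0.55, 0.01], [-0.22, 0.32, -0.92], [0.51, -0.77, -0.39]]
0.1 [0.19367656 0.6198652  0.23979718] [[-9.54513999e-01  2.98165550e-01 -5.75567413e-04]
 [ 2.98166098e-01  9.54512617e-01 -1.62563395e-03]
 [ 6.46783163e-05 -1.72330505e-03 -9.99998513e-01]] 0.09153874107880786 0.014
```

View pics/top0.png

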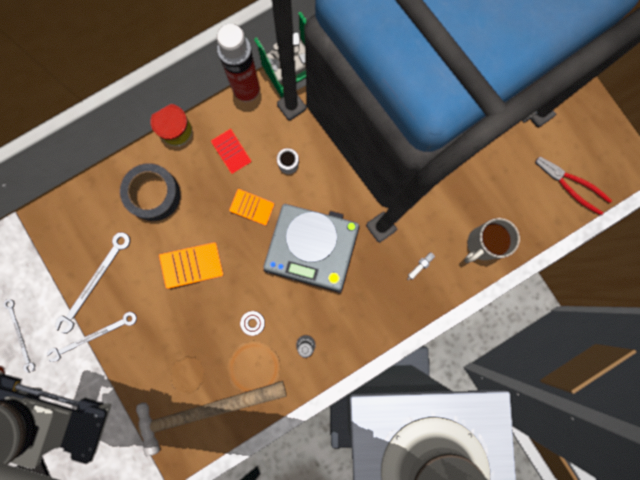

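View pics/side0.png

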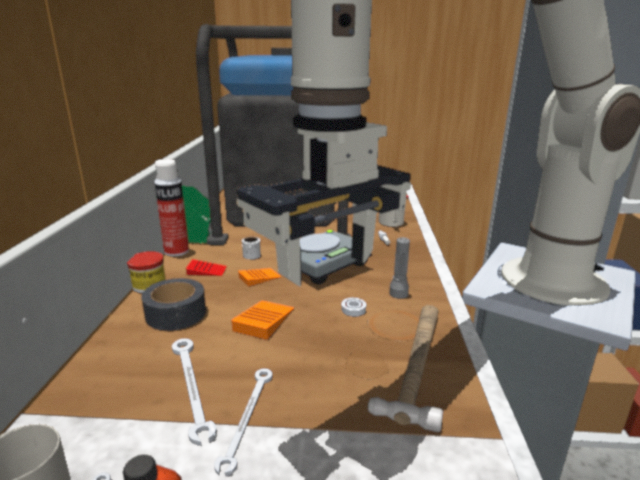

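The top view shows three wedge-like things: red at (231,151), small orange at (252,207) and large orange at (190,265). Red is excluded, and the small orange one is the smaller of the rest and lies just left of the scale's rear left corner, at about (283,207). The yellow disc is at (334,278). I'll confirm with a crop and measure.

```bash
python3 - <<'E'
from h import *
Z={n:np.load(f'{n}0.npz') for n in('top','side')};P={n:robot.camera_params(n) for n in Z}
def comps(n,lo,hi,amin):
    hsv=cv2.cvtColor(Z[n]['im'],cv2.COLOR_RGB2HSV);m=cv2.inRange(hsv,lo,hi)
    m=cv2.morphologyEx(m,cv2.MORPH_CLOSE,np.ones((5,5)))
    return [c for c in cv2.findContours(m,0,2)[0] if cv2.contourArea(c)>amin]
for n in Z:
  for nm,lo,hi,a,h in(('orange',(9,200,170),(20,255,255),150,.0095),('yellow',(22,150,120),(40,255,255),12,.056)):
    for c in comps(n,lo,hi,a):
        r=cv2.minAreaRect(c);b=cv2.boxPoints(r)
        print(n,nm,np.round(r[0]),np.round(r[1]),cv2.contourArea(c))
        print('  centre',plane(*r[0],h,P[n]).round(4),'corners',[ (np.round(q).tolist(),plane(*q,h,P[n])[:2].round(4).tolist(), world(*q,Z[n]['d'][int(np.clip(q[1],0,479)),int(np.clip(q[0],0,639))],P[n])[2].round(4)) for q in b])
d=Z['top']['d']
for u,v in[(236,202),(240,207),(245,207),(250,207),(255,208),(260,209),(265,211),(270,213),(311,240),(334,278),(352,227),(285,212),(275,258),(335,285)]: print((u,v),world(u,v,d[v,u],P['top']).round(4))
im=Z['top']['im'];a=cv2.resize(im[180:300,220:370],None,fx=5,fy=5,interpolation=2)
cv2.imwrite('pics/crop1.png',a[:,:,::-1])
E
```

```text
top orange [191. 265.] [35. 59.] 1951.0
  centre [0.4215 0.4768 0.0095] corners [([158.0, 254.0], [0.4455, 0.5435], np.float64(0.0002)), ([215.0, 241.0], [0.469, 0.426], np.float64(0.0003)), ([223.0, 276.0], [0.3977, 0.4105], np.float64(-0.0011)), ([166.0, 289.0], [0.3746, 0.527], np.float64(0.0003))]
top orange [251. 207.] [40. 25.] 914.0
  centre [0.5389 0.3505 0.0095] corners [([228.0, 211.0], [0.532, 0.3986], np.float64(-0.0002)), ([237.0, 188.0], [0.5796, 0.3792], np.float64(-0.0019)), ([275.0, 203.0], [0.5458, 0.3022], np.float64(0.0027)), ([266.0, 226.0], [0.4986, 0.322], np.float64(0.0027))]
top yellow [334. 278.] [8. 8.] 54.0
  centre [0.3855 0.1873 0.056 ] corners [([328.0, 278.0], [0.3859, 0.199], np.float64(0.0621)), ([334.0, 272.0], [0.3972, 0.1869], np.float64(0.0586)), ([340.0, 278.0], [0.3852, 0.1756], np.float64(0.0621)), ([334.0, 284.0], [0.3739, 0.1877], np.float64(0.0619))]
top yellow [351. 226.] [6. 6.] 26.0
  centre [0.486  0.1493 0.056 ] corners [([347.0, 226.0], [0.4863, 0.1572], np.float64(0.055)), ([351.0, 222.0], [0.494, 0.149], np.float64(0.0572)), ([355.0
[... 792 characters left out ...]
s [([131.0, 277.0], [0.6752, 0.569], np.float64(0.0323)), ([156.0, 270.0], [0.661, 0.5217], np.float64(0.0485)), ([160.0, 283.0], [0.6072, 0.5552], np.float64(0.0489)), ([135.0, 290.0], [0.6222, 0.5988], np.float64(0.0025))]
(236, 202) [0.5486 0.3816 0.016 ]
(240, 207) [0.5384 0.3738 0.0131]
(245, 207) [0.5385 0.3637 0.0115]
(250, 207) [0.5389 0.3538 0.0076]
(255, 208) [0.5367 0.3435 0.0065]
(260, 209) [0.5345 0.3333 0.0051]
(265, 211) [0.5296 0.3228 0.0072]
(270, 213) [0.5261 0.3129 0.0018]
(311, 240) [0.4599 0.2291 0.061 ]
(334, 278) [0.3843 0.1866 0.0617]
(352, 227) [0.4837 0.1476 0.0584]
(285, 212) [0.519  0.2793 0.0494]
(275, 258) [0.4272 0.3008 0.0533]
(335, 285) [0.3707 0.1852 0.0616]
```

View pics/crop1.png

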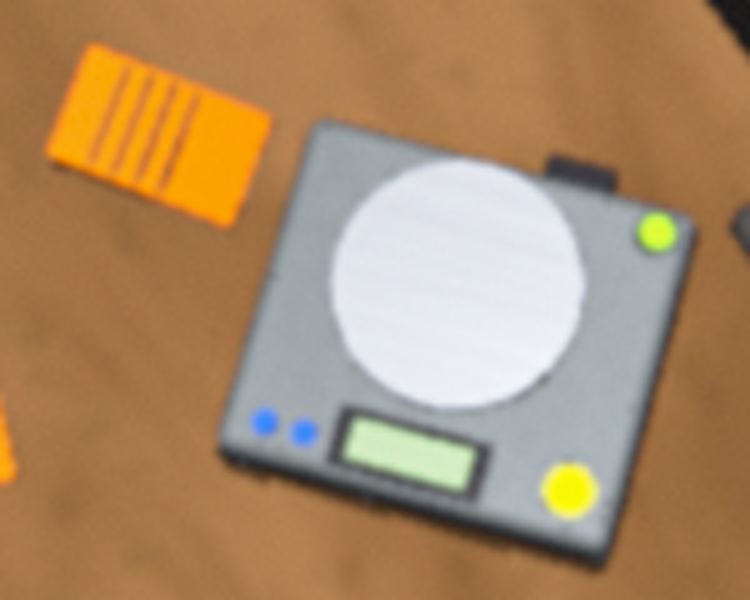

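The crop confirms it: the small orange wedge has its thick, ribbed butt at the upper left and its plain thin end towards the rear left corner. The yellow disc is at the front right (crop (569,490)). Next I'll work out the axes and the first approach.

```bash
python3 - <<'E'
from h import *
P=robot.camera_params('top')
px=lambda c:(c[0]/5+220-.4,c[1]/5+180-.4)
b=[plane(*px(c),.0175,P) for c in((92,42),(47,155))]
t=[plane(*px(c),.0015,P) for c in((272,115),(232,228))]
butt=sum(b)/2;tip=sum(t)/2;ax=(tip-butt)[:2];print('butt',butt.round(4),'tip',tip.round(4),'len',np.linalg.norm(ax),'yaw',np.arctan2(ax[1],ax[0]),'widths',np.linalg.norm(b[0]-b[1]),np.linalg.norm(t[0]-t[1]))
# scale upper corners
RL=plane(*px((318,122)),.047,P);RR=plane(*px((694,215)),.055,P);disc=plane(*px((569,490)),.0625,P)
e=RR-RL;print('RL',RL,'RR',RR,'len',np.linalg.norm(e[:2]))
rear=np.arctan2(e[1],e[0])+np.pi/2;print('scale yaw',rear)
# tilted scale: foot from disc: model rotation 0.09 about FL-RR diagonal
c,s=np.cos(rear),np.sin(rear);Rz=np.array([[c,-s,0],[s,c,0],[0,0,1]])
a=np.array([50,-60.,0])-np.array([-50,60.,0]);a/=np.linalg.norm(a)
R=cv2.Rodrigues(a*-.09)[0]
M=lambda p:Rz@R@np.array(p)/1e3
if M((50,60,0))[2]>0: R=R.T
o=np.zeros(3);
for p,m in(((-50,-60,56),disc),((70,80,55),RL),((70,-80,55),RR)):
    q=m-M(p);print('origin est',q.round(4)); o+=q/3
foot=o+M((50,60,7));print('foot',foot.round(4),'level disc',(o+Rz@[-.05,-.06,.056]).round(4))
f=foot-tip;u=ax/np.linalg.norm(ax);print('tip->foot along',f[:2]@u,'across(left+)',u[0]*f[1]-u[1]*f[0],'dir',u)
want=np.arctan2(f[1]+0,f[0]);print(foot[:2]-butt[:2],np.arctan2(*(foot-butt)[1::-1]))
st=robot.observe();T=np.array(st['tcp_rot']);
print('tool y ang',np.arctan2(T[1,1],T[0,1]),'start off tool',T.T@(np.array([*(butt[:2]-u*.045),.06])-st['position']))
E
```

```text
butt [0.5542 0.3864 0.0175] tip [0.5243 0.3129 0.0015] len 0.07935260544263519 yaw -1.9574380510123748 widths 0.05062282521779101 0.050503030623479106
RL [0.53572442 0.28268616 0.047     ] RR [0.49256578 0.13431784 0.055     ] len 0.1545180507072535
scale yaw -0.2830768332307372
origin est [ 4.449e-01  2.293e-01 -2.000e-04]
origin est [0.442  0.2236 0.0017]
origin est [0.4432 0.2287 0.0005]
foot [0.5084 0.271  0.0007] level disc [0.3786 0.1836 0.0566]
tip->foot along 0.04479755495351468 across(left+) 0.0011486003227903305 dir [-0.37708018 -0.92618062]
[-0.04575075 -0.11541859] -1.9481866126758358
tool y ang 1.2680256552173448 start off tool [-0.41750697 -0.07019043  0.1798914 ]
```

```bash
python3 -m crank '[{"dx":-0.05,"dy":-0.01,"dz":0.01,"turn":-0.18,"fingers":0},{"dx":-0.1,"dy":-0.02,"dz":0.02,"turn":-0.36,"fingers":0},{"dx":-0.15,"dy":-0.03,"dz":0.03,"turn":-0.54,"fingers":0},{"dx":-0.2,"dy":-0.04,"dz":0.04,"turn":-0.72,"fingers":0},{"dx":-0.25,"dy":-0.05,"dz":0.06,"turn":-0.9,"fingers":0},{"dx":-0.3,"dy":-0.06,"dz":0.08,"turn":-1.08,"fingers":0},{"dx":-0.35,"dy":-0.07,"dz":0.1,"turn":-1.26,"fingers":0},{"dx":-0.4,"dy":-0.07,"dz":0.12,"turn":-1.4,"fingers":0},{"dx":-0.418,"dy":-0.07,"dz":0.12,"turn":-1.487,"fingers":0},{"dx":-0.418,"dy":-0.07,"dz":0.12,"turn":-1.487,"fingers":0},{"dx":-0.418,"dy":-0.07,"dz":0.12,"turn":-1.487,"fingers":0},{"dx":-0.418,"dy":-0.07,"dz":0.12,"turn":-1.487,"fingers":0}]'
python3 - <<'E'
from h import *
s=robot.observe();T=np.array(s['tcp_rot']);print(T.round(3),s['position'],s['joints'])
butt=np.array([.5542,.3864,0]);print('butt in tool',T.T@(butt-s['position']))
im,d,P=grab('top');cv2.imwrite('pics/t1.png',cv2.resize(im[150:300,180:380],None,fx=4,fy=4)[:,:,::-1])
E
```

```text
time: 1.6
position: [0.5701, 0.4306, 0.1213]
tcp_rot: [[-0.375, -0.927, -0.0], [-0.927, 0.375, 0.001], [-0.001, 0.0, -1.0]]
contact_force: [-0.7, -0.2, -0.0]
opening: -0.0003
finger_force: 0.0
[[-0.375 -0.927 -0.   ]
 [-0.927  0.375  0.001]
 [-0.001  0.    -1.   ]] [0.57014751 0.43059153 0.12132619] [-0.29558017  0.78154426 -0.61623417  1.45355099  0.48456663  1.06062427
  1.74409121]
butt in tool [ 0.04702511 -0.00185204  0.12129496]
```

View pics/t1.png

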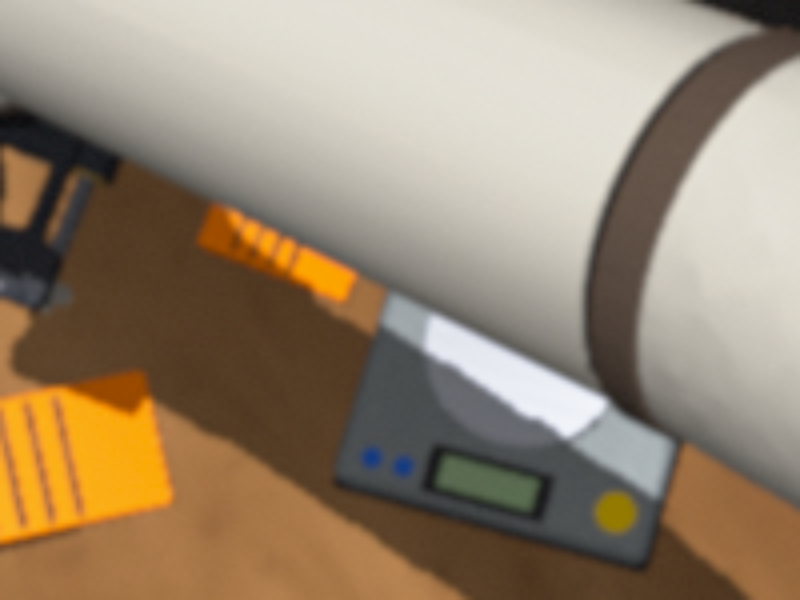

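The top view shows the shut fingers behind the butt, with the wedge at (275,255), the scale's corner at (385,295), and the arm well overhead. I'll descend and push, slowly.

```bash
python3 -m crank '[{"dx":0,"dy":-0.002,"dz":0.05,"turn":0,"fingers":0},{"dx":0,"dy":-0.002,"dz":0.09,"turn":0,"fingers":0},{"dx":0.01,"dy":-0.002,"dz":0.1,"turn":0,"fingers":0},{"dx":0.02,"dy":-0.002,"dz":0.1,"turn":0,"fingers":0},{"dx":0.03,"dy":-0.002,"dz":0.1,"turn":0,"fingers":0},{"dx":0.035,"dy":-0.002,"dz":0.1,"turn":0,"fingers":0},{"dx":0.04,"dy":-0.002,"dz":0.1,"turn":0,"fingers":0},{"dx":0.045,"dy":-0.002,"dz":0.1,"turn":0,"fingers":0},{"dx":0.05,"dy":-0.002,"dz":0.1,"turn":0,"fingers":0},{"dx":0.055,"dy":-0.002,"dz":0.1,"turn":0,"fingers":0},{"dx":0.06,"dy":-0.002,"dz":0.1,"turn":0,"fingers":0},{"dx":0.065,"dy":-0.002,"dz":0.1,"turn":0,"fingers":0},{"dx":0.07,"dy":-0.002,"dz":0.1,"turn":0,"fingers":0},{"dx":0.075,"dy":-0.002,"dz":0.1,"turn":0,"fingers":0},{"dx":0.075,"dy":-0.002,"dz":0.1,"turn":0,"fingers":0}]'
python3 - <<'E'
from h import *
for n in('top','side'):
    im,d,P=grab(n);np.savez(f'{n}2.npz',im=im,d=d)
    cv2.imwrite(f'pics/{n}2.png',im[:,:,::-1])
a=np.load('top2.npz')['im'][170:300,220:370];b=np.load('side2.npz')['im'][200:330,210:360]
cv2.imwrite('pics/c2.png',cv2.resize(np.hstack([a,b]),(800,347),interpolation=2)[:,:,::-1])
E
```

```text
time: 3.52
position: [0.5462, 0.3607, 0.0218]
tcp_rot: [[-0.377, -0.926, 0.002], [-0.926, 0.377, 0.004], [-0.004, -0.001, -1.0]]
contact_force: [1.7, 4.7, -0.9]
opening: 0.0006
finger_force: 2.6
```

View pics/c2.png

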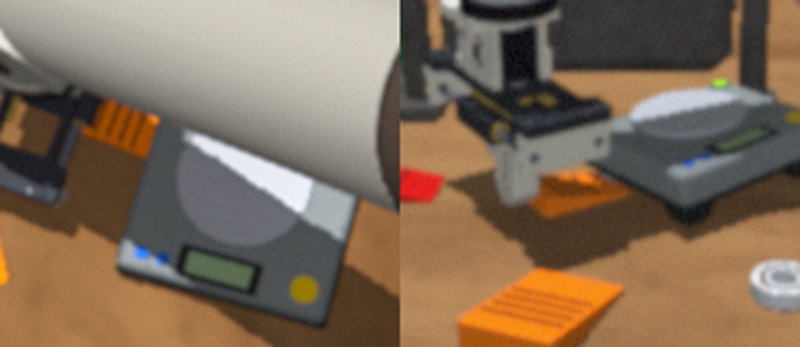

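The fingers are at the butt (left panel (85,130)), the thin end has just met the foot, the scale is unmoved and the force is about 5 N. I'll track tilt and shift numerically from here.

```bash
cat > lvl.py <<'E'
from h import *
def tilt(im,d,P):
    v,u=np.mgrid[190:300,255:370];z=d[190:300,255:370]
    X=np.stack([(u-P['cx'])*z/P['fx'],(v-P['cy'])*z/P['fy'],z],-1).reshape(-1,3)
    W=(X-np.array(P['t']))@np.array(P['R'])
    c=plane(311,236,.06,P)
    k=(np.hypot(*(W[:,:2]-c[:2]).T)<.043)&(W[:,2]>.04)&(W[:,2]<.085);W=W[k]
    for _ in range(4):
        A=np.c_[W[:,:2]-c[:2],np.ones(len(W))];q=np.linalg.lstsq(A,W[:,2],rcond=None)[0];r=W[:,2]-A@q
        W=W[abs(r)<max(2.5*r.std(),.001)]
    hsv=cv2.cvtColor(im,cv2.COLOR_RGB2HSV);m=cv2.inRange(hsv,(24,150,70),(31,255,255));m[:265]=0;m[292:]=0;m[:,:320]=0;m[:,348:]=0
    M=cv2.moments(m,True);yd=(M['m10']/M['m00'],M['m01']/M['m00']) if M['m00'] else None
    s=-.325 # scale yaw, approx
    ex=np.array([np.cos(s),np.sin(s)]);ey=np.array([-ex[1],ex[0]])
    print('n',len(W),'slope rear/left',(q[:2]@ex).round(4),(q[:2]@ey).round(4),'z',q[2].round(4),'rms',r.std().round(4),'disc px',np.round(yd,2) if yd else None,M['m00'])
if __name__=='__main__':
    import sys
    P=robot.camera_params('top')
    if len(sys.argv)>1:
        for f in('top0','top2'): Z=np.load(f+'.npz');tilt(Z['im'],Z['d'],P)
    else:
        for _ in range(2): tilt(*grab('top'))
E
python3 lvl.py a
python3 -m crank '[{"dx":0.005,"dy":0,"dz":0,"turn":0,"fingers":0},{"dx":0.01,"dy":0,"dz":0,"turn":0,"fingers":0},{"dx":0.015,"dy":0,"dz":0,"turn":0,"fingers":0},{"dx":0.015,"dy":0,"dz":0,"turn":0,"fingers":0}]'; python3 lvl.py
```

```text
n 1437 slope rear/left -0.07 -0.0585 z 0.0618 rms 0.0016 disc px [333.3  277.52] 67.0
n 1075 slope rear/left -0.0582 -0.046 z 0.0621 rms 0.0017 disc px [333.64 278.07] 67.0
time: 4.12
position: [0.5399, 0.3458, 0.021]
tcp_rot: [[-0.377, -0.926, 0.001], [-0.926, 0.377, 0.002], [-0.002, 0.0, -1.0]]
contact_force: [0.8, 4.0, -0.2]
opening: 0.0
finger_force: 2.2
n 1096 slope rear/left -0.0305 -0.0231 z 0.0627 rms 0.0016 disc px [334.04 279.31] 67.0
n 1111 slope rear/left -0.0294 -0.0199 z 0.0626 rms 0.0018 disc px [333.96 279.31] 70.0
```

```bash
python3 -m crank '[{"dx":0.003,"dy":0,"dz":0,"turn":0,"fingers":0},{"dx":0.006,"dy":0,"dz":0,"turn":0,"fingers":0},{"dx":0.009,"dy":0,"dz":0,"turn":0,"fingers":0},{"dx":0.009,"dy":0,"dz":0,"turn":0,"fingers":0}]'; python3 lvl.py
```

```text
time: 4.72
position: [0.5363, 0.3367, 0.0206]
tcp_rot: [[-0.377, -0.926, -0.0], [-0.926, 0.377, 0.0], [-0.0, 0.0, -1.0]]
contact_force: [1.9, 3.4, -1.1]
opening: 0.0004
finger_force: 2.1
n 1113 slope rear/left -0.0085 -0.008 z 0.063 rms 0.0016 disc px [334.22 279.97] 69.0
n 1121 slope rear/left -0.0145 -0.0054 z 0.0632 rms 0.0017 disc px [334.47 280.04] 72.0
```

```bash
python3 -m crank '[{"dx":0.0015,"dy":0,"dz":0,"turn":0,"fingers":0},{"dx":0.003,"dy":0,"dz":0,"turn":0,"fingers":0},{"dx":0.003,"dy":0,"dz":0,"turn":0,"fingers":0}]'; python3 lvl.py;python3 lvl.py
```

```text
time: 5.2
position: [0.5352, 0.3336, 0.0207]
tcp_rot: [[-0.377, -0.926, -0.0], [-0.926, 0.377, -0.0], [0.0, 0.0, -1.0]]
contact_force: [1.4, 4.6, -1.8]
opening: 0.0004
finger_force: 2.2
n 1116 slope rear/left 0.0028 -0.0037 z 0.0633 rms 0.0017 disc px [334.36 280.2 ] 66.0
n 1102 slope rear/left 0.0007 0.0014 z 0.0633 rms 0.0016 disc px [334.56 280.1 ] 62.0
n 1113 slope rear/left -0.0045 0.0005 z 0.0632 rms 0.0016 disc px [334.33 280.08] 64.0
n 1121 slope rear/left -0.0053 -0.0 z 0.0632 rms 0.0017 disc px [334.43 280.11] 65.0
```

```bash
python3 -m crank '[{"dx":0.001,"dy":0,"dz":0,"turn":0,"fingers":0},{"dx":0.001,"dy":0,"dz":0,"turn":0,"fingers":0}]'; for i in 1 2 3; do python3 lvl.py;done
```

```text
time: 5.65
position: [0.535, 0.333, 0.0208]
tcp_rot: [[-0.377, -0.926, 0.0], [-0.926, 0.377, 0.0], [-0.001, -0.0, -1.0]]
contact_force: [1.7, 4.2, -1.2]
opening: 0.0001
finger_force: 2.5
n 1115 slope rear/left -0.0023 -0.0023 z 0.0634 rms 0.0017 disc px [334.42 280.43] 67.0
n 1113 slope rear/left -0.0014 -0.0031 z 0.0633 rms 0.0016 disc px [334.35 280.35] 65.0
n 1114 slope rear/left -0.0037 -0.0049 z 0.0633 rms 0.0017 disc px [334.33 280.24] 66.0
n 1108 slope rear/left -0.0005 -0.0033 z 0.0633 rms 0.0017 disc px [334.31 280.37] 68.0
n 1113 slope rear/left -0.0064 -0.0032 z 0.0633 rms 0.0017 disc px [334.49 280.28] 68.0
n 1113 slope rear/left -0.0091 -0.0042 z 0.0632 rms 0.0016 disc px [334.33 280.2 ] 69.0
```

```bash
python3 -m crank '[{"dx":0.0015,"dy":0,"dz":0,"turn":0,"fingers":0},{"dx":0.0015,"dy":0,"dz":0,"turn":0,"fingers":0}]'; for i in 1 2 3; do python3 lvl.py;done
```

```text
time: 6.2
position: [0.5347, 0.3324, 0.021]
tcp_rot: [[-0.377, -0.926, 0.001], [-0.926, 0.377, 0.002], [-0.002, -0.0, -1.0]]
contact_force: [2.0, 5.9, -1.7]
opening: 0.0003
finger_force: 3.2
n 1112 slope rear/left -0.0033 -0.0045 z 0.0634 rms 0.0017 disc px [334.38 280.41] 64.0
n 1104 slope rear/left -0.0033 0.0004 z 0.0633 rms 0.0018 disc px [334.33 280.43] 63.0
n 1115 slope rear/left -0.007 -0.0025 z 0.0633 rms 0.0017 disc px [334.46 280.42] 69.0
n 1120 slope rear/left -0.0025 0.0011 z 0.0633 rms 0.0017 disc px [334.52 280.57] 67.0
n 1116 slope rear/left -0.003 0.0032 z 0.0634 rms 0.0017 disc px [334.37 280.31] 62.0
n 1116 slope rear/left 0.0014 -0.0053 z 0.0633 rms 0.0017 disc px [334.29 280.49] 68.0
```

```bash
python3 -m crank '[{"dx":0.001,"dy":0,"dz":0,"turn":0,"fingers":0},{"dx":0.001,"dy":0,"dz":0,"turn":0,"fingers":0}]'; for i in 1 2 3; do python3 lvl.py;done
```

```text
time: 6.75
position: [0.5346, 0.3322, 0.0212]
tcp_rot: [[-0.376, -0.926, 0.002], [-0.926, 0.376, 0.003], [-0.003, -0.0, -1.0]]
contact_force: [2.7, 7.8, -2.0]
opening: 0.0002
finger_force: 3.8
n 1105 slope rear/left -0.011 0.0038 z 0.0633 rms 0.0016 disc px [334.5 280.5] 66.0
n 1122 slope rear/left -0.003 -0.0003 z 0.0634 rms 0.0017 disc px [334.43 280.52] 67.0
n 1112 slope rear/left -0.0027 -0.0028 z 0.0633 rms 0.0017 disc px [334.46 280.56] 68.0
n 1110 slope rear/left -0.0061 0.0049 z 0.0633 rms 0.0017 disc px [334.6  280.49] 65.0
n 1116 slope rear/left -0.0041 0.0004 z 0.0634 rms 0.0017 disc px [334.49 280.57] 68.0
n 1117 slope rear/left -0.0004 0.0004 z 0.0634 rms 0.0017 disc px [334.38 280.63] 68.0
```

The butt has stopped moving while the force climbs to 8 N, and the tilt reads about 0, so all the feet are bearing. I'll back off, rise and look.

```bash
python3 -m crank '[{"dx":-0.01,"dy":0,"dz":0,"turn":0,"fingers":0},{"dx":-0.03,"dy":0,"dz":0,"turn":0,"fingers":0},{"dx":-0.04,"dy":0,"dz":-0.04,"turn":0,"fingers":0},{"dx":-0.04,"dy":0,"dz":-0.09,"turn":0,"fingers":0},{"dx":-0.04,"dy":0,"dz":-0.14,"turn":0,"fingers":0},{"dx":-0.04,"dy":0,"dz":-0.14,"turn":0,"fingers":0}]'
python3 lvl.py
python3 - <<'E'
from h import *
im,d,P=grab('top');np.savez('top3.npz',im=im,d=d);a=im[170:300,220:370]
hsv=cv2.cvtColor(im,cv2.COLOR_RGB2HSV);m=cv2.inRange(hsv,(24,150,70),(31,255,255));m[:265]=0;m[292:]=0;m[:,:320]=0;m[:,348:]=0
M=cv2.moments(m,True);u,v=M['m10']/M['m00'],M['m01']/M['m00']
D=plane(u,v,.056,P);print('disc',D,world(u,v,d[int(round(v)),int(round(u))],P))
b,_,Q=grab('side');cv2.imwrite('pics/c3.png',cv2.resize(np.hstack([a,b[200:330,210:360]]),(800,347),interpolation=2)[:,:,::-1])
s=robot.observe();T=np.array(s['tcp_rot']);print(s['position'],s['joints'],'to tip 25mm over disc',T.T@(D+[0,0,.025+.014]-s['position']))
E
```

```text
time: 7.8
position: [0.5511, 0.3683, 0.1652]
tcp_rot: [[-0.378, -0.926, 0.005], [-0.926, 0.378, 0.002], [-0.004, -0.004, -1.0]]
contact_force: [-0.8, 0.6, -0.2]
opening: 0.0005
finger_force: 0.0
n 855 slope rear/left 0.0063 -0.0002 z 0.0634 rms 0.0017 disc px [334.56 280.41] 63.0
n 858 slope rear/left 0.0014 -0.0053 z 0.0635 rms 0.0016 disc px [334.42 280.4 ] 67.0
disc [0.37974901 0.18572721 0.056     ] [0.37957752 0.18593618 0.0605062 ]
[0.548229   0.36587432 0.15881962] [-0.17994324  0.65815521 -0.65599855  1.58562247  0.44367335  1.05553628
  1.7958462 ] to tip 25mm over disc [0.23016668 0.08791439 0.06485209]
```

View pics/c3.png

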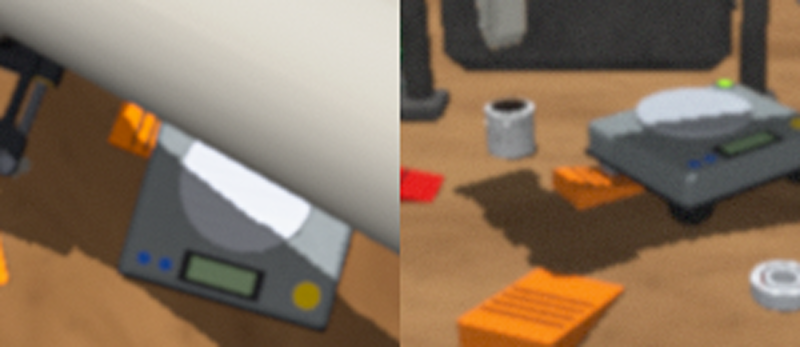

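The wedge sits under the rear left foot (left panel (135,130), right panel (595,185)), the scale looks level and in place, and the disc is at left-panel (306,296). I'll move above the disc, turning the gripper away from the torch.

```bash
python3 -m crank '[{"dx":0.03,"dy":0.01,"dz":0,"turn":0.15,"fingers":0},{"dx":0.07,"dy":0.02,"dz":0,"turn":0.3,"fingers":0},{"dx":0.11,"dy":0.04,"dz":0,"turn":0.47,"fingers":0},{"dx":0.15,"dy":0.06,"dz":0,"turn":0.64,"fingers":0},{"dx":0.19,"dy":0.075,"dz":0.01,"turn":0.81,"fingers":0},{"dx":0.22,"dy":0.085,"dz":0.02,"turn":0.98,"fingers":0},{"dx":0.23,"dy":0.088,"dz":0.04,"turn":1.14,"fingers":0},{"dx":0.23,"dy":0.088,"dz":0.06,"turn":1.3,"fingers":0},{"dx":0.23,"dy":0.088,"dz":0.065,"turn":1.3,"fingers":0},{"dx":0.23,"dy":0.088,"dz":0.065,"turn":1.3,"fingers":0},{"dx":0.23,"dy":0.088,"dz":0.065,"turn":1.3,"fingers":0}]'
python3 - <<'E'
from h import *
s=robot.observe();T=np.array(s['tcp_rot']);print(s['joints'],'disc-TCP in tool',T.T@(np.array([.3797,.1857,.056])-s['position']))
b,_,Q=grab('side');u,v=proj([.3797,.1857,.056],Q).astype(int);print(u,v)
cv2.imwrite('pics/c4.png',cv2.resize(b[max(v-90,0):v+90,u-120:u+120],(800,600),interpolation=2)[:,:,::-1])
E
```

```text
time: 9.38
position: [0.3811, 0.1881, 0.096]
tcp_rot: [[-0.994, 0.114, 0.0], [0.114, 0.994, 0.0], [-0.0, 0.0, -1.0]]
contact_force: [0.3, 0.1, -0.5]
opening: 0.0009
finger_force: 0.0
[-0.14056399  0.33366643 -0.43183456  2.20739473  0.23072624  0.64170098
  0.71980009] disc-TCP in tool [ 0.00112889 -0.0025154   0.04000289]
361 246
```

View pics/c4.png

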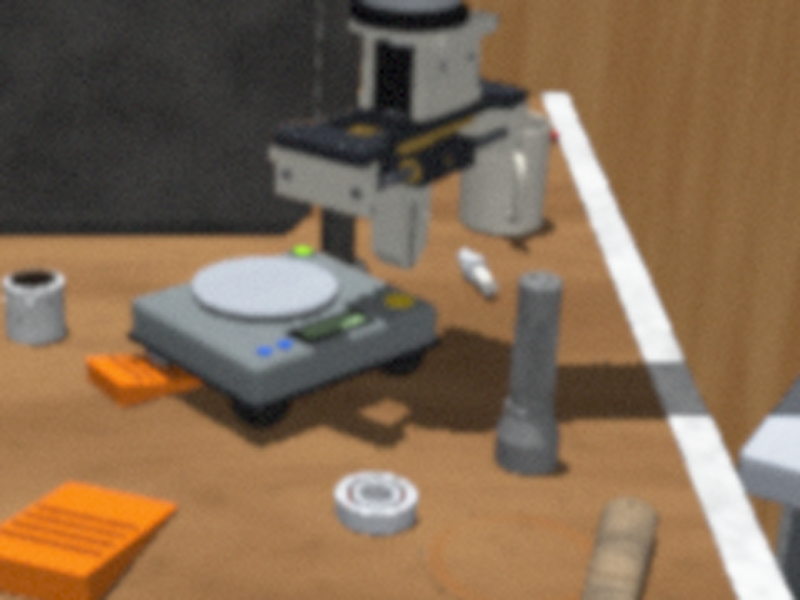

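The fingertips (400,262) stand 26 mm straight above the yellow disc (400,300), clear of the torch (540,370). Now the press.

```bash
python3 -m crank '[{"dx":0.001,"dy":-0.0025,"dz":0.012,"turn":0,"fingers":0},{"dx":0.001,"dy":-0.0025,"dz":0.022,"turn":0,"fingers":0},{"dx":0.001,"dy":-0.0025,"dz":0.025,"turn":0,"fingers":0},{"dx":0.001,"dy":-0.0025,"dz":0.028,"turn":0,"fingers":0},{"dx":0.001,"dy":-0.0025,"dz":0.028,"turn":0,"fingers":0}]'
```

```text
time: 10.05
position: [0.379, 0.1851, 0.0687]
tcp_rot: [[-0.993, 0.115, -0.001], [0.115, 0.993, -0.002], [0.001, -0.002, -1.0]]
contact_force: [-6.1, -3.0, 21.8]
opening: 0.0001
finger_force: 11.0
```

```bash
python3 -m crank '[{"dx":0,"dy":0,"dz":0,"turn":0,"fingers":0},{"dx":0,"dy":0,"dz":0,"turn":0,"fingers":0},{"dx":0,"dy":0,"dz":0,"turn":0,"fingers":0},{"dx":0,"dy":0,"dz":0,"turn":0,"fingers":0}]'
python3 -m crank '[{"dx":0,"dy":0,"dz":-0.01,"turn":0,"fingers":0},{"dx":0,"dy":0,"dz":-0.04,"turn":0,"fingers":0},{"dx":0,"dy":0,"dz":-0.09,"turn":0,"fingers":0},{"dx":0,"dy":0,"dz":-0.14,"turn":0,"fingers":0},{"dx":-0.02,"dy":-0.05,"dz":-0.17,"turn":0,"fingers":0},{"dx":-0.02,"dy":-0.1,"dz":-0.17,"turn":0,"fingers":0},{"dx":-0.02,"dy":-0.15,"dz":-0.17,"turn":0,"fingers":0},{"dx":-0.02,"dy":-0.2,"dz":-0.17,"turn":0,"fingers":0},{"dx":-0.02,"dy":-0.2,"dz":-0.17,"turn":0,"fingers":0},{"dx":-0.02,"dy":-0.2,"dz":-0.17,"turn":0,"fingers":0}]'
for i in 1 2; do python3 lvl.py; done
python3 - <<'E'
from h import *
im,d,P=grab('top');a=im[170:300,220:370];b,_,Q=grab('side')
cv2.imwrite('pics/c5.png',cv2.resize(np.hstack([a,b[200:330,210:360]]),(800,347),interpolation=2)[:,:,::-1])
E
```

```text
time: 10.55
position: [0.379, 0.1851, 0.0688]
tcp_rot: [[-0.993, 0.115, -0.001], [0.115, 0.993, -0.002], [0.0, -0.002, -1.0]]
contact_force: [-5.6, -3.6, 21.6]
opening: 0.0006
finger_force: 10.6
time: 11.8
position: [0.3765, -0.015, 0.2379]
tcp_rot: [[-0.993, 0.116, 0.0], [0.116, 0.993, 0.0], [-0.0, 0.0, -1.0]]
contact_force: [0.2, 0.2, 0.0]
opening: 0.0002
finger_force: 0.0
n 1466 slope rear/left -0.0004 -0.002 z 0.0632 rms 0.0017 disc px [334.36 280.36] 64.0
n 1472 slope rear/left -0.002 -0.0088 z 0.0634 rms 0.0017 disc px [334.36 280.36] 64.0
n 1465 slope rear/left -0.0007 -0.0006 z 0.0633 rms 0.0017 disc px [334.36 280.36] 64.0
n 1474 slope rear/left -0.0042 -0.0035 z 0.0634 rms 0.0017 disc px [334.36 280.36] 64.0
```

View pics/c5.png

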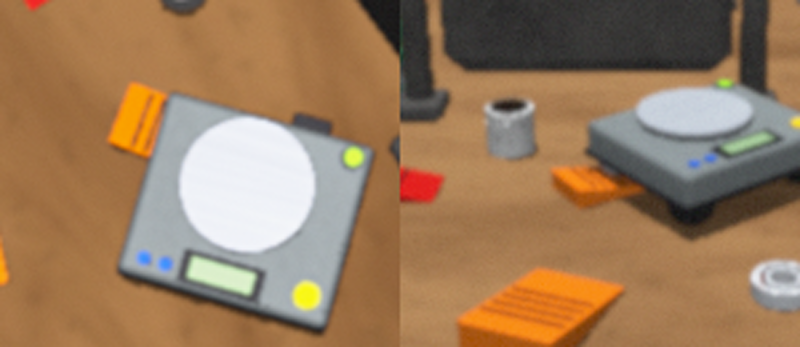

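The scale stands level (left panel, centre (247,205)) with the wedge under its rear left foot (135,120). Nothing else has moved and the arm is clear.

```bash
python3 -c "
from plant import robot
print(robot.sign_off())"
```

```text
the job is handed in; nothing more can be done
None
```

The wedge is under the short rear left foot and the scale measures level to within a few milliradians; a 22 N press on the yellow disc for about half a second showed no rocking, the arm moved clear, and I handed the job in at about 12 s of the 48 s allowed.

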